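# Clamp the organiser's glued drawer front with the ratchet clamp

### The arm

A 6-joint arm with a two-finger parallel gripper is mounted at the origin on the work surface. World frame = base frame: x ahead of the robot, y to its left, z up, the work surface at z = 0. Lengths are in m, angles in rad, forces in N, time in s.
With the tool pointing down it reaches from about 0.35 to 0.975 m from the base axis. Payload 4.9 kg.
Tool frame: the origin (TCP) lies at the very end of the fingers, on their centre line; the grasp point (between the pads) lies 19 mm behind it; z points along the fingers, y is the direction in which the jaws open and shut (so a half turn about z gives the same grasp; the last joint's range is limited). The gripper opens to 85 mm and grips with 20 to 120 N. Pads are 22 mm wide; open, the fingers measure 114 mm over their backs; the gripper's body (76 mm by 85 mm) begins 54 mm behind the grasp point. The pads swing forward as they close: fully open they stand 13 mm farther back than shut.
Start: joints at [-1.368, 0.053, 1.613, -0, 1.476, -0.119], TCP at [0.198, -0.593, 0.231] pointing down, gripper open.
Joint ranges: [-3.01, 3.01], [-1.01, 2.22], [0.06, 2.58], [-1.02, 4.17], [0.09, 2.62], [-3.14, 3.14]. Speed limits (rad/s): [2.57, 2.57, 3.14, 3.14, 3.14, 3.14].

### API

Orientations are given as a unit quaternion [w, x, y, z].
In Python, from plant import monitor, eyes, manip gives the robot as it stands.
- The arm moves only by the tool step_arm, never from a script. Its argument "motion" is a list of rows, each a list of 7 numbers: the shift along the world's x, y, z scaled (see below), then the turn, a rotation vector about the world's x, y, z scaled (see below), then the closure in counts, from 0 (fully open) to 255 (shut). In form: [[x, y, z, ax, ay, az, grip], ...]. A call has 1 to 10 rows; each row is the pose to reach, as a shift and turn from the pose commanded when the call began; what a row does not reach only later rows make up. The controller multiplies each number of a shift by 0.5 m and each number of a turn by 1.5 rad. A row lasts 1/10 s, in which the tool goes at most 50 mm and 8.59 degrees, less where a joint would pass 70% of its speed; a pose out of reach is approached as far as the arm can. A call with a number of a shift or a turn outside -1 to 1 is refused whole. A call with a gripper value outside its range is refused whole. The fingers move at their own pace and stop on an object; the grip force is fixed at half the most. Time passes only in rows, so rows that repeat a pose let the fingers close. It gives the time, the measured TCP pose, the force and the opening at its end, in the units of the state.
- monitor.state(): the state, without advancing time (a new reading comes with each control period).
- eyes.grab_frame(name): name is "scene" or "top" or "wrist"; returns a dict with "pixels" (420x560x3 uint8, red, green, blue), "mtx" (3x3 intrinsics, pixels), "dist" ([k1, k2, p1, p2, k3] as OpenCV has them; the pictures are not rectified), "rvec" (rotation vector, rad) and "tvec" (3), from world to camera coordinates, as OpenCV has them; the wrist camera has in their place "hand_eye" (4x4, takes a point from camera to tool coordinates, whose origin is the TCP and whose axes are the flange's). Camera axes: x right, y down, z forward; pixel columns grow to the right and rows downward; lengths in m; the calibration is good to about 2 mm. A picture is of the moment at which its call begins: read the wrist's pose just before it. There is no depth.
- manip.job_done(): hands the job in, once; it reports no verdict.
Trained networks look in the newest picture that a camera, given by its name, has taken for a name from the list of things; names that differ only in an ending like _2 or _b are one class to them, and where a whole thing is asked for, a point or a joint stands for the part that bears it (a point fixed in the world has none). Each returns a list of dicts, best first, with "p" (0 to 1); they miss things now and then, are a little off and sometimes report something else, mostly with a low value. They report only what shows in the picture. A call takes as long as a camera call. They do not tell look-alikes from the thing itself.
- eyes.look_for(name, camera): "box" ([centre column, centre row, width, height] in pixels, round what is visible of it).
- eyes.pinpoint(name, camera): "uv" ([column, row] in pixels: a listed point, or the origin of a listed thing).
The state is a dict: "time": time; "joint_pos": joint angles; "joint_vel": joint speeds; "joint_efforts": joint torques, N m; "tool_pos": TCP position; "tool_rot": TCP orientation; "contact_force": force on the tool from outside, world axes, zero at the start; "ft_torque": the same for the moment, N m; "gripper_width": opening from 0.0 (shut) to 1.0 (fully open).
Only numpy, scipy, OpenCV 4.12 (cv2) and the standard library are available. Lean on these libraries where they do the work, as an engineer would, in place of code of your own. Each camera call takes 0.05 s, during which the arm holds its last target.

### The job

The front of the organiser's little tilt-out drawer has been glued back on its two pegs but still stands off a few millimetres. Stand the drawer upright on the board between the two jaws of the ratchet clamp, front towards one of the jaws, then pump the clamp's lever, tooth by tooth, until the front is pressed home; stop at the first click at which the clamp is firmly tight by the feel of the lever, because the thin plastic cracks if it is squeezed harder. Close the clamp only with its lever, not by pushing the jaw, and leave the jars, the brush stand and the tweezers where they are.

Things in the scene. Friction and masses are not known exactly. Their poses are not given: they have to be found in the camera images.
- clamp: Grey lever-operated ratchet bar clamp screwed flat on a plywood board, fixed on the counter. Origin on the counter in the middle of the pump housing, z up. In mm: board top z 18, from x -60 to 135, y -80 to 190; toothed bar along y at x 0, top z 46; housing x -22..72, y -52..36, top z 48; fixed jaw an arm 20 thick at y 16..36, to x 105, top z 76. The drawer goes in at x 85, beyond y 44.
- fixed_pad (a point): Centre of the face of the fixed jaw's hard rubber pad (34 mm across): clamp x 85, y 44, z 53 mm. The drawer is pressed against it. Axes as the clamp's; the moving jaw closes towards it along -y.
- jaw: Toothed bar with the moving jaw: slides along the clamp's -y, 5 mm a tooth, about 3 N friction; not to be pushed by hand. Origin at the clamp's when fully open; it starts 0 to 4 mm closed. Once the front is home each tooth adds about 9 N of squeeze. Firmly tight: 8 to 22 N left on the drawer after the click; over 28 N at any moment cracks it.
- jaw_face (a point): Point on the inner face of the moving jaw's arm (20 mm thick, top 76 mm above the counter) opposite the fixed pad, 126 mm from it when fully open. Here a spindle foot with a springy pad (34 mm across, about 2 N per mm) stands out 20 to 32 mm towards the fixed pad; how far is neither told nor measured.
- drawer: Loose open-topped mint plastic drawer, 0.15 to 0.2 kg, upright on the counter; origin at the centre of its underside. Box 58 mm wide (x), 62 deep (y -34 to 28), 70 high, 4 mm walls. Front panel 62 x 70 x 6 on the +y side stands off 2 to 9 mm (outer face y 36 to 43, home 34; lip 7 mm more, above height 63); not measured; moves in under about 4 N. Grasp it across its width.
- lever (a joint): Pump lever, rad: 0 returned stop, 0.20 end stop, turning counterclockwise from above (grip to the clamp's -y). No return spring: it stays where left and must be drawn back. A full stroke from below 0.02 to above 0.18 moves the bar one tooth with a click; less may not catch. At the end of the stroke the jaw is pushed 1 to 2 mm past the click, its force then 1 to 3 N above what stays.
- lever_pivot (a point): Lever's upright pivot axis, at clamp x 55, y 0 mm; the bar is driven 45 mm from it. At lever value q the lever points from here along the clamp's -x turned counterclockwise by q - 0.10 rad. The lever's resistance is a moment about this axis; a firm grip takes part of it as push and part as twist about the vertical.
- lever_grip (a point): Middle of the black grip bar, 118 mm from the pivot, 48 mm up. Bar along the lever (x axis), 60 mm long, 14 wide, 34 to 62 mm above the counter. Felt here (moment about the pivot / 118 mm), holding still at 0.195, over what the first two strokes (jaw free) give: 0 to 1.5 N as the drawer and front are pushed in, 3.4 N when 8 N stay on the drawer, 6.3 N when 17 N stay.
- cream_jar: Bystander: closed white cream jar, 60 mm across, 48 mm high, origin at the centre of its underside.
- swab_jar: Bystander: clear swab jar with metal lid, 72 mm across, 94 mm high, origin at the centre of its underside.
- brush_stand: Bystander: white ceramic toothbrush stand, 68 mm across, 95 mm high, its brushes reach 170 mm; origin at the centre of its underside.
- tweezers: Bystander: steel tweezers lying flat, 95 mm long along x, 5 mm thick, origin at mid-length on the underside.
Not all that is in view belongs to the job. What is shaped like the drawer but red is not meant.

How it is judged:
On the way, in this order (a step that is already met when the one before it is completed fails the run):
1. the drawer stands upright on the board between the jaws, its depth along the bar (x of drawer in the frame of clamp between 0.065 and 0.105 m and y of drawer in the frame of clamp between 0.07 and 0.12 m and z of drawer in the frame of clamp below 0.022 m and angle between drawer's own z axis and vertical below 0.1 rad and angle between the y axis of drawer and the y axis of clamp, either way round below 0.2 rad), for 0.2 s.
2. the moving jaw bears on the drawer with more than 8 N (contact force between jaw and drawer above 8 N), for 0.3 s.
At the end, for the whole second after the job is handed in: The drawer stands still and upright (within 0.1 rad) on the board, tight between the jaws, its middle within 20 mm of the pads' line and its depth along the bar (within 0.2 rad), and the moving jaw holds it with 8 to 22 N, which presses the front home (contact force between jaw and drawer between 8 and 22 N and x of drawer in the frame of clamp between 0.065 and 0.105 m and y of drawer in the frame of clamp between 0.07 and 0.09 m and z of drawer in the frame of clamp below 0.022 m and angle between drawer's own z axis and vertical below 0.1 rad and angle between the y axis of drawer and the y axis of clamp, either way round below 0.2 rad and linear speed of drawer below 0.01 m/s); the robot touches nothing.
It fails at once if the drawer is squeezed by the jaw with more than 28 N (contact force between jaw and drawer above 28 N).
It fails at once if the robot pushes the bar or the moving jaw (more than 4 N) (contact force between any of the fingers, the arm and jaw above 4 N).
It fails at once if a bystander is moved more than 25 mm or tipped (distance of any of cream_jar, swab_jar, brush_stand, tweezers from where it was at the start of the episode above 0.025 m or angle between any of cream_jar, swab_jar, brush_stand's own z axis and vertical above 0.4 rad).
It also fails if it takes over 61 s, if anything falls off the work surface, if the arm or the gripper's body presses on something with over 40 N, if the wrist force passes 120 N, or if a joint passes its speed limit or range.

## Working session

There is one attempt and no reset: what is moved stays moved. The work goes in short steps, Python scripts to look and compute and a tool call to move; the robot and the scene stay as the last step left them, time stands still between calls to the robot, and variables do not carry over. Pictures are saved under pics/ and viewed, and the job is handed in when it is done.

Besides the shell and the picture viewer there is one more tool, called after "Emit:" by a JSON object that holds its "method" and its "body". step_arm: Moves the arm, as the interface text tells. Its arguments: {"type":"object","properties":{"motion":{"type":"array","items":{"type":"array","items":{"type":"number"}}}},"required":["motion"]}

```bash
ls; mkdir -p pics; cat > h.py <<'E'
import numpy as np, cv2
from plant import monitor, eyes, manip
def grab(n,save=None):
    f=eyes.grab_frame(n)
    if save: cv2.imwrite('pics/'+save,cv2.cvtColor(np.asarray(f['pixels']),cv2.COLOR_RGB2BGR))
    return f
def cam(f,st=None):
    if 'rvec' in f:
        R=cv2.Rodrigues(np.array(f['rvec'],float))[0]; t=np.array(f['tvec'],float).ravel(); return R,t
    from scipy.spatial.transform import Rotation as Ro
    w,x,y,z=st['tool_rot']; Rt=Ro.from_quat([x,y,z,w]).as_matrix(); H=np.array(f['hand_eye'])
    Rwc=Rt@H[:3,:3]; c=Rt@H[:3,3]+np.array(st['tool_pos']); return Rwc.T,-Rwc.T@c
def onz(f,uv,z,st=None):
    R,t=cam(f,st); u=cv2.undistortPoints(np.array([[uv]],float),np.array(f['mtx'],float),np.array(f['dist'],float)).ravel()
    d=R.T@np.array([u[0],u[1],1]); c=-R.T@t
    return c+d*(z-c[2])/d[2]
def proj(f,P,st=None):
    R,t=cam(f,st); return cv2.projectPoints(np.array(P,float).reshape(-1,3),cv2.Rodrigues(R)[0],t,np.array(f['mtx'],float),np.array(f['dist'],float))[0].reshape(-1,2)
E
python3 - <<'E'
from h import *
print(monitor.state())
for n in ['scene','top','wrist']:
    f=grab(n,n+'0.png'); 
    for k in ['clamp','fixed_pad','jaw','jaw_face','drawer','lever','lever_pivot','lever_grip','cream_jar','swab_jar','brush_stand','tweezers']:
        try: p=eyes.pinpoint(k,n)
        except Exception as e: p=str(e)[:40]
        print(n,k,[(np.round(d['uv'],1).tolist(),round(d['p'],2)) for d in p] if not isinstance(p,str) else p)
E
```

```text
pics
{'time': 0.0, 'joint_pos': array([-1.36802659e+00,  5.33443446e-02,  1.61427792e+00,  1.36672963e-05,
        1.47599815e+00, -1.18970134e-01]), 'joint_vel': array([-5.42887482e-04, -6.45998589e-04, -6.78056389e-04, -3.82269110e-04,
       -1.16051706e-06,  1.97300309e-03]), 'joint_efforts': array([ 2.94909814e-04, -3.93674433e+01, -3.70181072e+01, -9.60674288e-05,
        7.08083229e-03, -6.81679737e-06]), 'tool_pos': array([ 0.19753301, -0.59231517,  0.23008038]), 'tool_rot': array([-1.01327830e-03,  9.87087911e-01,  1.60176242e-01, -3.56727402e-05]), 'contact_force': array([-0.51110618, -0.0846996 , -0.12850788]), 'ft_torque': array([ 0.02451662,  0.02818224, -0.03225583]), 'gripper_width': 1.0001145796547584}
scene clamp [([230.8, 207.2], 0.57), ([295.3, 301.9], 0.35)]
scene fixed_pad [([215.2, 211.5], 0.95), ([228.8, 207.7], 0.57)]
scene jaw [([230.9, 209.6], 0.64)]
scene jaw_face [([234.7, 244.6], 0.89)]
scene drawer [([339.6, 242.5], 0.89), ([375.5, 265.1], 0.84)]
scene lever it knows: brush_stand, clamp, cream_jar,
scene lever_pivot [([214.9, 202.1], 0.94)]
scene lever_g
[... 334 characters left out ...]
23)]
top drawer [([229.7, 243.6], 0.92), ([125.6, 244.5], 0.81), ([209.6, 294.8], 0.7), ([147.9, 295.7], 0.68), ([185.0, 245.6], 0.61)]
top lever it knows: brush_stand, clamp, cream_jar,
top lever_pivot [([348.8, 184.2], 0.79)]
top lever_grip [([350.2, 185.1], 0.68)]
top cream_jar [([217.3, 163.7], 0.98), ([407.5, 152.9], 0.54)]
top swab_jar [([407.1, 151.3], 0.73), ([343.3, 231.9], 0.68)]
top brush_stand []
top tweezers [([230.8, 133.7], 0.49)]
wrist clamp []
wrist fixed_pad []
wrist jaw []
wrist jaw_face []
wrist drawer []
wrist lever it knows: brush_stand, clamp, cream_jar,
wrist lever_pivot []
wrist lever_grip []
wrist cream_jar []
wrist swab_jar []
wrist brush_stand []
wrist tweezers []
```

View pics/scene0.png

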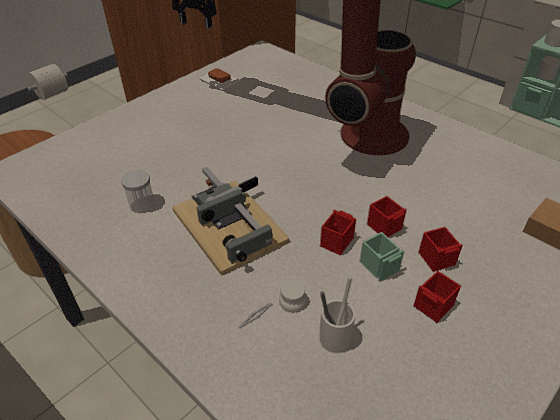

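View pics/top0.png

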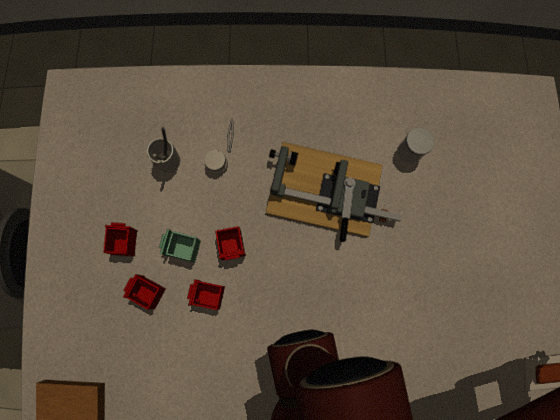

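View pics/wrist0.png

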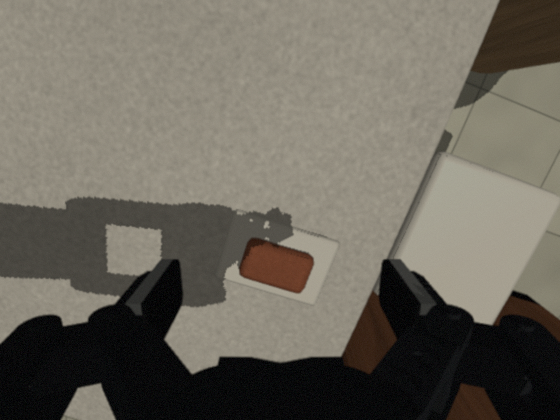

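```bash
python3 - <<'E'
import cv2
a=cv2.imread('pics/top0.png')
cv2.imwrite('pics/c1.png',cv2.resize(a[130:250,255:415],None,fx=5,fy=5,interpolation=cv2.INTER_CUBIC))
cv2.imwrite('pics/c2.png',cv2.resize(a[215:275,145:255],None,fx=7,fy=7,interpolation=cv2.INTER_CUBIC))
b=cv2.imread('pics/scene0.png')
cv2.imwrite('pics/c3.png',cv2.resize(b[160:280,165:295],None,fx=5,fy=5,interpolation=cv2.INTER_CUBIC))
E
```

```text
(no output)
```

View pics/c1.png

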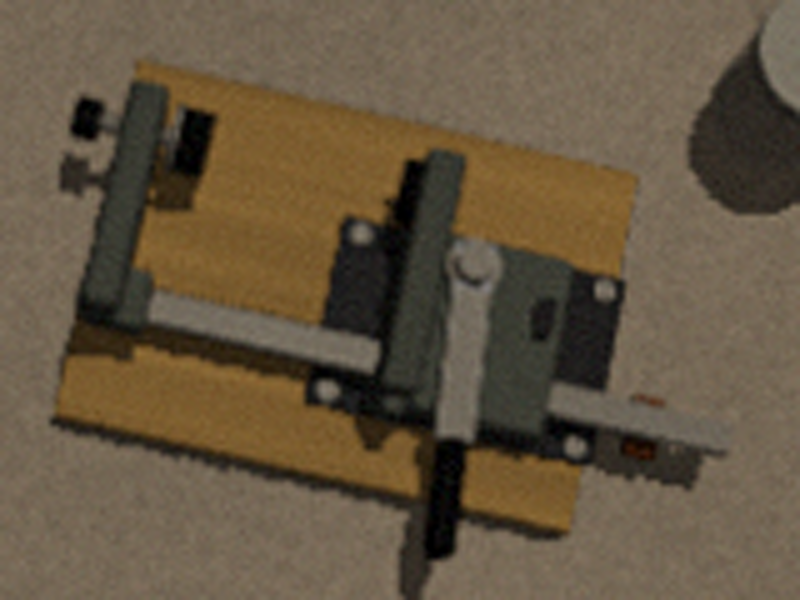

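View pics/c2.png

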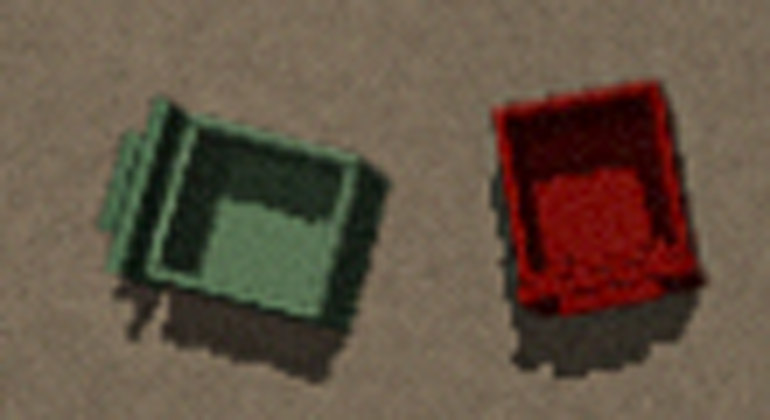

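View pics/c3.png

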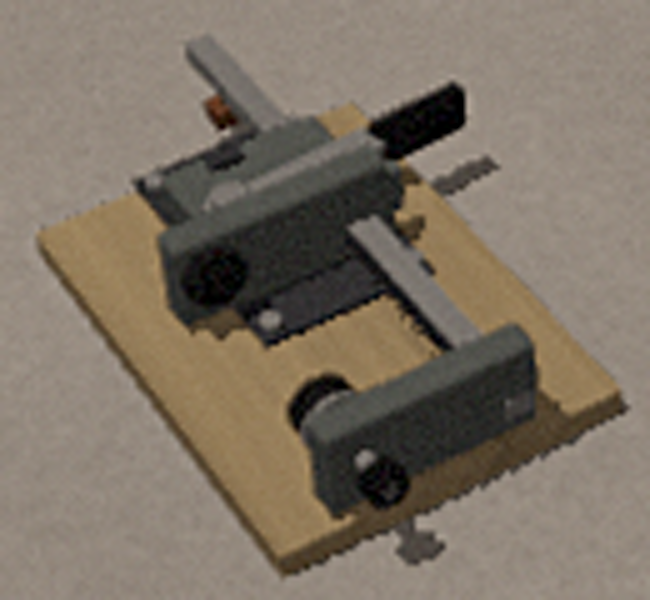

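```bash
cat > fit.py <<'E'
from h import *
from scipy.optimize import least_squares
import pickle
f=grab('top'); s=grab('scene')
uv=np.array([[137,62],[636,176],[568,529],[55,417]])/5+[255-.4,130-.4]
suv=np.array([[40,237],[283,566],[622,392]])/5+[165-.4,160-.4]
L=np.array([[135,190,18],[135,-80,18],[-60,-80,18],[-60,190,18]])/1000.
sL=np.array([[135,-80,18],[135,190,18],[-60,190,18]])/1000.
def T(p,L):
    c,q=np.cos(p[2]),np.sin(p[2]); L=np.asarray(L)
    return np.c_[p[0]+c*L[:,0]-q*L[:,1],p[1]+q*L[:,0]+c*L[:,1],L[:,2]]
g=[onz(f,u,.018) for u in uv]; print(np.round(g,4))
p0=[*np.mean(g,0)[:2],0]
for a0 in [0,-.25,.25]:
    r=least_squares(lambda p:np.r_[(proj(f,T(p,L))-uv).ravel(),(proj(s,T(p,sL))-suv).ravel()],[*p0[:2],a0]); print(r.x,r.cost,np.round(r.fun,1))
r0=r
# drawer: network origin + corners in top crop /7+(145,215): rim of box at z .07: corners
duv=np.array([[190,118],[357,158],[327,318],[150,278]])/7+[145-.4,215-.4]
dL=np.array([[29,28,70],[29,-34,70],[-29,-34,70],[-29,28,70]])/1000.
print(np.round([onz(f,u,.07) for u in duv],4))
r=least_squares(lambda p:(proj(f,T(p,dL))-duv).ravel(),[*onz(f,[180,246],.04)[:2],r0.x[2]]); print('drawer',r.x,np.round(r.fun,1))
print(proj(s,T(r.x,dL)))
np.save('clamp.npy',r0.x);np.save('dr.npy',r.x)
for n,z,u in [('swab',.094,[419,140]),('cream',.048,[216,160]),('brush',.095,[161,152]),('tw',.0,[231,135])]: print(n,np.round(onz(f,u,z),3))
for P in [[.085,.044,.053],[-.063,.0,.048],[.055,0,.06],[.0855,.17,.076]]: print(P,np.round(T(r0.x,[P]),4), proj(f,T(r0.x,[P])))
cv2.imwrite('pics/s1.png',cv2.cvtColor(s['pixels'],cv2.COLOR_RGB2BGR))
for k,z in [('lever_grip',.048),('fixed_pad',.053),('lever_pivot',.06)]:
    pass
print(monitor.state()['time'])
E
python3 fit.py
```

```text
[[ 0.7128  0.0738  0.018 ]
 [ 0.6522 -0.1877  0.018 ]
 [ 0.466  -0.1436  0.018 ]
 [ 0.5242  0.1164  0.018 ]]
[ 0.54169952 -0.07918872 -0.2277604 ] 6.696421243779461 [-0.6 -1.2 -0.1 -1.1  0.   0.3 -1.2 -0.8 -0.7 -1.2 -0.  -2.   1.  -1.1]
[ 0.54169952 -0.07918872 -0.2277604 ] 6.696421243779488 [-0.6 -1.2 -0.1 -1.1  0.   0.3 -1.2 -0.8 -0.7 -1.2 -0.  -2.   1.  -1.1]
[ 0.54169952 -0.07918872 -0.22776039] 6.696421243780685 [-0.6 -1.2 -0.1 -1.1  0.   0.3 -1.2 -0.8 -0.7 -1.2 -0.  -2.   1.  -1.1]
[[0.47   0.3418 0.07  ]
 [0.4562 0.2836 0.07  ]
 [0.4015 0.2926 0.07  ]
 [0.4149 0.3538 0.07  ]]
drawer [ 0.43628708  0.3208566  -0.20778776] [-0.2 -0.2  0.8 -0.6 -0.4  0.2 -0.2  0.5]
[[380.85783774 256.64065378]
 [362.13467601 240.131568  ]
 [380.71204643 229.80816714]
 [399.6900576  245.64658068]]
swab [ 0.696 -0.267  0.094]
cream [0.655 0.241 0.048]
brush [0.661 0.371 0.095]
tw [0.739 0.209 0.   ]
[0.085, 0.044, 0.053] [[ 0.6344 -0.0555  0.053 ]] [[333.90457666 167.3262239 ]]
[-0.063, 0.0, 0.048] [[ 0.4803 -0.065   0.048 ]] [[339.13279011 228.254835  ]]
[0.055, 0, 0.06] [[ 0.5953 -0.0916  0.06  ]] [[349.12500472 181.79500876]]
[0.0855, 0.17, 0.076] [[0.6634 0.0671 0.076 ]] [[285.42980005 153.30875401]]
1.9
```

```bash
python3 - <<'E'
from h import *
f=grab('wrist'); print(np.round(f['hand_eye'],3),np.round(f['mtx'],1),f['dist'])
E
```

```text
[[-0.    -0.962 -0.272  0.07 ]
 [ 1.     0.    -0.001  0.   ]
 [ 0.001 -0.272  0.962 -0.142]
 [ 0.     0.     0.     1.   ]] [[335.3   0.  280.4]
 [  0.  335.3 205.8]
 [  0.    0.    1. ]] [-0.05327249  0.          0.          0.          0.        ]
```

Emit:
{"method": "step_arm", "body": {"motion": [[0.54,0.84,0.1,0,0,0.69,0],[0.54,0.84,0.1,0,0,0.69,0],[0.54,0.84,0.1,0,0,0.69,0],[0.54,0.84,0.1,0,0,0.69,0],[0.54,0.84,0.1,0,0,0.69,0],[0.54,0.84,0.1,0,0,0.69,0],[0.54,0.84,0.1,0,0,0.69,0],[0.54,0.84,0.1,0,0,0.69,0],[0.54,0.84,0.1,0,0,0.69,0],[0.54,0.84,0.1,0,0,0.69,0]]}}

```text
time: 2.95
tool_pos: [0.4675, -0.1725, 0.2817]
tool_rot: [0.001, 0.779, 0.628, 0.0]
contact_force: [0.9, -0.9, 0.2]
gripper_width: 0.997
```

Emit:
{"method": "step_arm", "body": {"motion": [[0.2,0.22,0,0,0,0,0],[0.2,0.22,0,0,0,0,0],[0.2,0.22,0,0,0,0,0],[0.2,0.22,0,0,0,0,0],[0.2,0.22,0,0,0,0,0]]}}

```text
time: 3.45
tool_pos: [0.567, -0.0635, 0.2808]
tool_rot: [-0.0, 0.778, 0.628, -0.0]
contact_force: [0.2, 0.1, 0.1]
gripper_width: 1.002
```

```bash
python3 - <<'E'
from h import *
import pickle
st=monitor.state(); f=grab('wrist','w1.png'); pickle.dump((st,f),open('w1.pkl','wb'))
for k in ['clamp','fixed_pad','jaw_face','lever_pivot','lever_grip']:
    print(k,[(np.round(d['uv'],1).tolist(),round(d['p'],2)) for d in eyes.pinpoint(k,'wrist')])
p=np.load('clamp.npy')
def T(p,L):
    c,q=np.cos(p[2]),np.sin(p[2]); L=np.asarray(L)
    return np.c_[p[0]+c*L[:,0]-q*L[:,1],p[1]+q*L[:,0]+c*L[:,1],L[:,2]]
L=np.array([[135,190,18],[135,-80,18],[-60,-80,18],[-60,190,18]])/1000.
print(proj(f,T(p,L),st), st['tool_pos'])
E
```

```text
clamp [([265.8, 185.7], 0.82)]
fixed_pad [([340.6, 155.5], 0.62)]
jaw_face [([345.9, 33.5], 0.93)]
lever_pivot [([312.0, 190.9], 0.98)]
lever_grip []
[[385.23778366  21.32169154]
 [365.95979926 248.23122608]
 [216.615132   246.0843704 ]
 [208.88412676  17.79354353]] [ 0.56697391 -0.06353584  0.28078192]
```

View pics/w1.png

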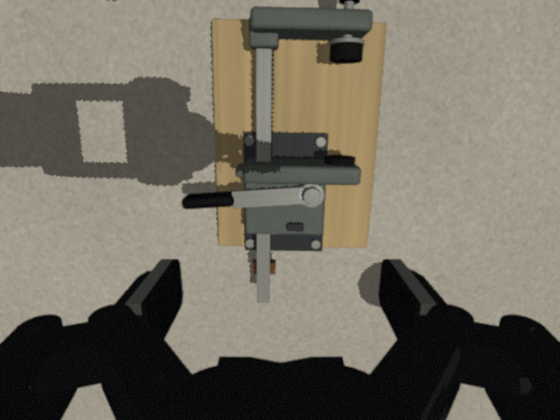

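```bash
python3 - <<'E'
import cv2
a=cv2.imread('pics/w1.png')
cv2.imwrite('pics/c4.png',cv2.resize(a[0:260,170:410],None,fx=3,fy=3,interpolation=cv2.INTER_CUBIC)[:600])
cv2.imwrite('pics/c5.png',cv2.resize(a[130:260,175:380],None,fx=3.9,fy=3.9,interpolation=cv2.INTER_CUBIC))
E
```

```text
(no output)
```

View pics/c4.png

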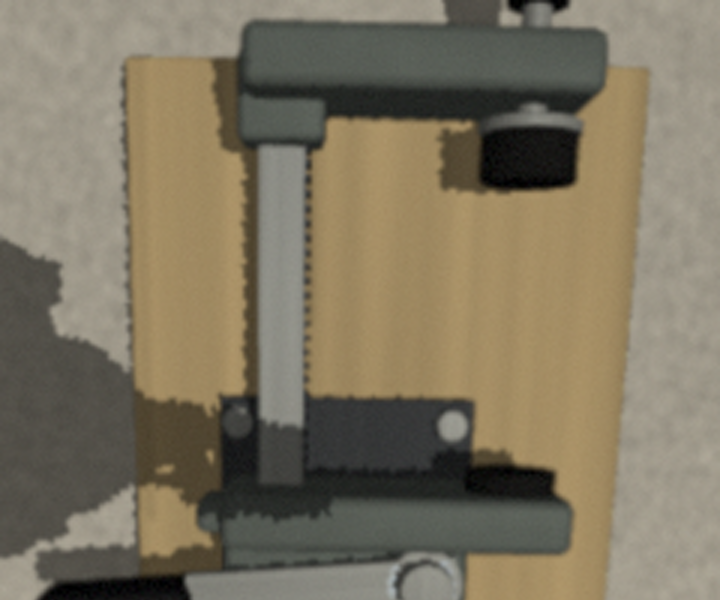

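View pics/c5.png

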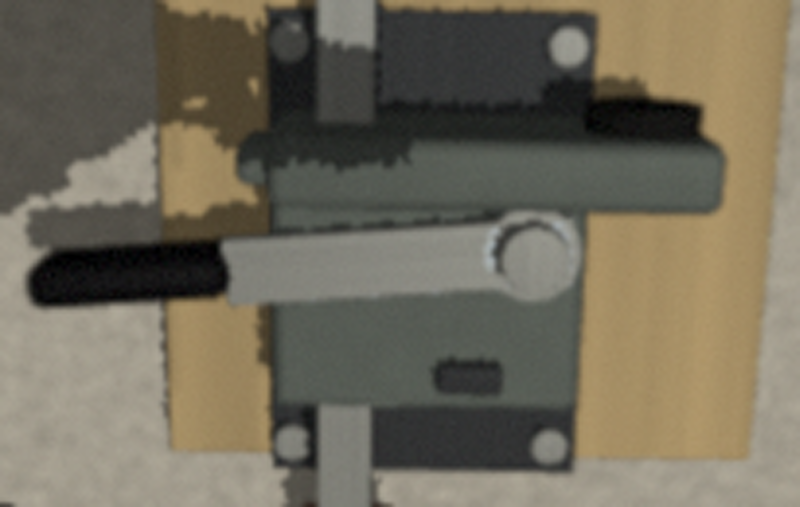

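```bash
cat >> h.py <<'E'
def T(p,L):
    c,q=np.cos(p[2]),np.sin(p[2]); L=np.asarray(L,float).reshape(-1,3)
    return np.c_[p[0]+c*L[:,0]-q*L[:,1],p[1]+q*L[:,0]+c*L[:,1],L[:,2]]
def inv(p,X):
    X=np.asarray(X,float).reshape(-1,3); c,q=np.cos(p[2]),np.sin(p[2]); d=X[:,:2]-p[:2]
    return np.c_[c*d[:,0]+q*d[:,1],-q*d[:,0]+c*d[:,1],X[:,2]]
E
python3 - <<'E'
from h import *
import pickle
from scipy.optimize import least_squares
st,f=pickle.load(open('w1.pkl','rb'))
uv=np.array([[125/3,58/3],[648/3,68/3]])+[169.7,-.3]
uv=np.r_[uv,np.array([[750,458],[172,449]])/3.9+[174.6,129.6]]
L=np.array([[-60,190,18],[135,190,18],[135,-80,18],[-60,-80,18]])/1000.
r=least_squares(lambda p:(proj(f,T(p,L),st)-uv).ravel(),np.load('clamp.npy')); print(r.x,np.round(r.fun,2),np.load('clamp.npy'))
np.save('clampw.npy',r.x); p=r.x
def at(uv,z): return np.round(inv(p,onz(f,uv,z,st))*1000,1)
c4=lambda u:np.array(u)/3+[169.7,-.3]
c5=lambda u:np.array(u)/3.9+[174.6,129.6]
print('plate corner',at(c4([473,400]),.022),at(c5([573,470]),.022),'left',at(c4([221,398]),.022))
print('pivot',at(c5([535,257]),.066),'grip far end ',at(c5([32,285]),.062), 'grip near',at(c5([228,270]),.062))
print('pad front top edge',at(c4([527,187]),.060),'arm top edge',at(c4([300,92]),.076),at(c4([600,92]),.076))
print('fixed arm edges',at(c5([720,140]),.076),at(c5([720,212]),.076),'bar top',at(c4([258,300]),.046),at(c4([304,300]),.046))
E
```

```text
[ 0.54346238 -0.07979423 -0.22698203] [-0.94 -1.    1.05 -0.9   0.5   1.27 -0.61  1.55] [ 0.54169952 -0.07918872 -0.22776039]
plate corner [[74.2 66.8 22. ]] [[ 74.4 -81.6  22. ]] left [[-24.5  66.1  22. ]]
pivot [[54.4  1.9 66. ]] grip far end  [[-89.3  -9.6  62. ]] grip near [[-32.6  -4.3  62. ]]
pad front top edge [[ 83.8 140.4  60. ]] arm top edge [[  7.4 165.3  76. ]] [[102.6 167.4  76. ]]
fixed arm edges [[101.8  37.4  76. ]] [[103.3  17.7  76. ]] bar top [[ -8.1 102.4  46. ]] [[  8.4 102.6  46. ]]
```

Emit:
{"method": "step_arm", "body": {"motion": [[-0.26,0.76,0,0,0,0,0],[-0.26,0.76,0,0,0,0,0],[-0.26,0.76,0,0,0,0,0],[-0.26,0.76,-0.16,0,0,0,0],[-0.26,0.76,-0.16,0,0,0,0],[-0.26,0.76,-0.16,0,0,0,0],[-0.26,0.76,-0.16,0,0,0,0],[-0.26,0.76,-0.16,0,0,0,0],[-0.26,0.76,-0.16,0,0,0,0],[-0.26,0.76,-0.16,0,0,0,0]]}}

```text
time: 4.75
tool_pos: [0.4357, 0.3161, 0.2003]
tool_rot: [-0.0, 0.778, 0.628, -0.001]
contact_force: [0.1, -0.5, -0.6]
gripper_width: 0.999
```

```bash
python3 - <<'E'
from h import *
import pickle
st=monitor.state(); f=grab('wrist','w2.png'); pickle.dump((st,f),open('w2.pkl','wb'))
print([(np.round(d['uv'],1).tolist(),round(d['p'],2)) for d in eyes.pinpoint('drawer','wrist')])
p=np.load('dr.npy')
L=np.array([[29,28,70],[29,-34,70],[-29,-34,70],[-29,28,70],[0,0,0]])/1000.
print(proj(f,T(p,L),st), st['tool_pos'],st['tool_rot'])
E
```

```text
[([281.8, 176.8], 0.95), ([157.8, 110.7], 0.94), ([309.3, 274.4], 0.89), ([191.7, 249.6], 0.82), ([258.0, 4.7], 0.77)]
[[314.75869311 157.60251039]
 [313.06797308 229.55099495]
 [245.82745818 229.7899104 ]
 [243.40477925 157.88874402]
 [279.51399847 175.66239188]] [0.43574889 0.31606045 0.20027262] [-1.77329865e-05  7.77844767e-01  6.28455877e-01 -8.53737223e-04]
```

View pics/w2.png

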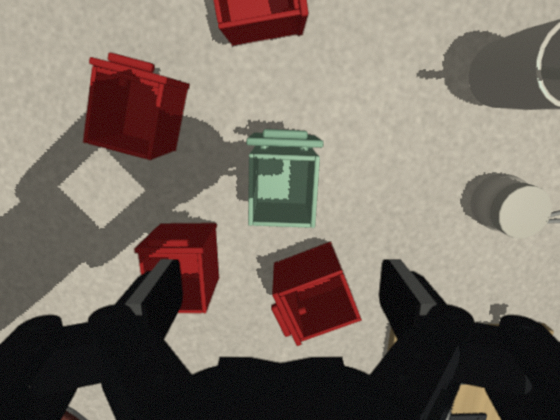

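```bash
python3 - <<'E'
import cv2
a=cv2.imread('pics/w2.png')
cv2.imwrite('pics/c6.png',cv2.resize(a[110:250,190:350],None,fx=4,fy=4,interpolation=cv2.INTER_CUBIC))
E
```

```text
(no output)
```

View pics/c6.png

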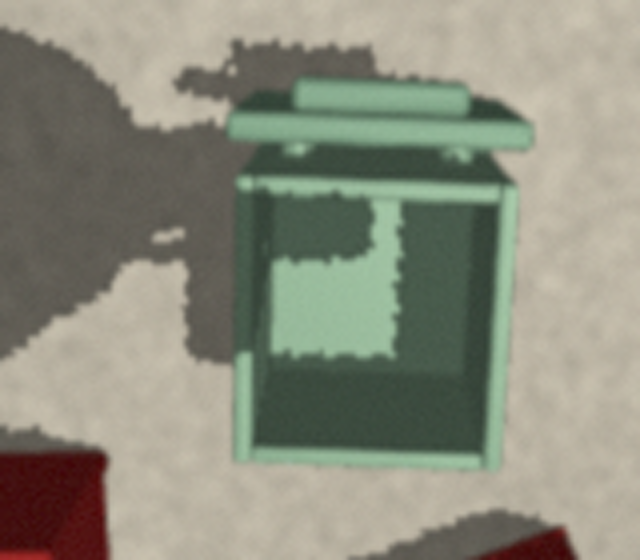

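```bash
python3 - <<'E'
from h import *
import pickle
from scipy.optimize import least_squares
st,f=pickle.load(open('w2.pkl','rb'))
uv=np.array([[517,183],[499,468],[234,460],[237,176]])/4+[189.6,109.6]
L=np.array([[29,28,70],[29,-34,70],[-29,-34,70],[-29,28,70]])/1000.
r=least_squares(lambda p:(proj(f,T(p,L),st)-uv).ravel(),np.load('dr.npy')); print(r.x,np.round(r.fun,2))
p=r.x; np.save('drw.npy',p)
print('front inner top edge y',inv(p,onz(f,np.array([380,148])/4+[189.6,109.6],.07,st))*1000)
yaw=2*np.arctan2(st['tool_rot'][2],st['tool_rot'][1]); print('yaw',yaw,'want',p[2]+np.pi/2)
print('delta',np.array(p[:2])-st['tool_pos'][:2])
u=np.array([106,455])/4+[189.6,109.6]; print('red corner in drawer frame',inv(p,onz(f,u,.07,st)))
E
```

```text
[ 0.43971817  0.32329546 -0.24316383] [ 0.68 -0.28  0.67  0.65 -0.49  0.64 -0.85 -0.8 ]
front inner top edge y [[ 0.4449163  33.89049865 70.        ]]
yaw 1.3591335617640385 want 1.327632495822812
delta [0.00396928 0.00723501]
red corner in drawer frame [[-0.0561082  -0.03316113  0.07      ]]
```

Emit:
{"method": "step_arm", "body": {"motion": [[0.008,0.015,-0.05,0,0,-0.021,0],[0.008,0.015,-0.13,0,0,-0.021,0],[0.008,0.015,-0.21,0,0,-0.021,0],[0.008,0.015,-0.28,0,0,-0.021,0],[0.008,0.015,-0.336,0,0,-0.021,0],[0.008,0.015,-0.336,0,0,-0.021,255],[0.008,0.015,-0.336,0,0,-0.021,255],[0.008,0.015,-0.336,0,0,-0.021,255],[0.008,0.015,-0.336,0,0,-0.021,255],[0.008,0.015,-0.336,0,0,-0.021,255]]}}

```text
time: 5.85
tool_pos: [0.4417, 0.3235, 0.0347]
tool_rot: [0.0, 0.788, 0.615, 0.001]
contact_force: [0.4, -0.4, 1.6]
gripper_width: 0.674
```

Emit:
{"method": "step_arm", "body": {"motion": [[0,0,0.1,0,0,0,255],[0,0,0.2,0,0,0,255],[0.05,-0.08,0.3,0,0,0.012,255],[0.1,-0.16,0.3,0,0,0.012,255],[0.15,-0.25,0.3,0,0,0.012,255],[0.2,-0.33,0.3,0,0,0.012,255],[0.25,-0.42,0.3,0,0,0.012,255],[0.3,-0.5,0.3,0,0,0.012,255],[0.35,-0.59,0.3,0,0,0.012,255],[0.407,-0.683,0.3,0,0,0.012,255]]}}

```text
time: 6.85
tool_pos: [0.6374, -0.0078, 0.1837]
tool_rot: [0.0, 0.783, 0.622, 0.0]
contact_force: [0.0, 1.0, -1.8]
gripper_width: 0.669
```

```bash
python3 - <<'E'
from h import *
import pickle
st=monitor.state(); f=grab('wrist','w3.png'); pickle.dump((st,f),open('w3.pkl','wb'));g=grab('top','t3.png')
print(st['tool_pos'],2*np.arctan2(st['tool_rot'][2],st['tool_rot'][1]),st['contact_force'],st['gripper_width'],st['time'])
E
```

```text
[ 0.63738489 -0.00777121  0.18367359] 1.343362140570367 [ 0.01015735  1.02321637 -1.84166115] 0.6686675659239324 6.85
```

View pics/w3.png

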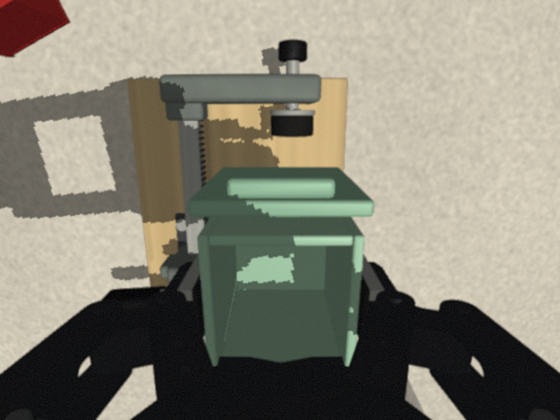

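```bash
python3 - <<'E'
from h import *
import pickle
st,f=pickle.load(open('w3.pkl','rb')); now=monitor.state(); print(now['tool_pos'])
p=np.array([.5427,-.0795,-.2274])
a=lambda u,z:np.round(inv(p,onz(f,u,z,st))*1000,1)
print('pad top',a([292,113],.070),'knob',a([292,45],.062),'arm right end top',a([319,85],.076),'board corner',a([346,80],.018),a([130,79],.018))
print('tcp',inv(p,now['tool_pos'])*1000)
E
```

```text
[ 0.63887845 -0.0111846   0.18359537]
pad top [[ 85.4 159.5  70. ]] knob [[ 85.3 207.8  62. ]] arm right end top [[104.1 178.9  76. ]] board corner [[134.  187.4  18. ]] [[-55.  189.3  18. ]]
tcp [[ 78.30103824  88.2396528  183.59536537]]
```

Emit:
{"method": "step_arm", "body": {"motion": [[0,0,0,0,0,0,255],[0,0,-0.06,0,0,0,255],[0,0,-0.13,0,0,0,255],[0,0,-0.19,0,0,0,255],[0,0,-0.23,0,0,0,255],[0,0,-0.24,0,0,0,255],[0,0,-0.25,0,0,0,255],[0,0,-0.25,0,0,0,255]]}}

```text
time: 7.75
tool_pos: [0.637, -0.0053, 0.059]
tool_rot: [0.0, 0.782, 0.623, 0.0]
contact_force: [0.3, 0.0, -1.3]
gripper_width: 0.667
```

```bash
python3 - <<'E'
from h import *
import pickle
now=monitor.state(); grab('wrist','w4.png'); 
p=np.array([.5427,-.0795,-.2274])
print('tcp',inv(p,now['tool_pos'])*1000, now['contact_force'])
s=grab('scene'); a=cv2.cvtColor(s['pixels'],cv2.COLOR_RGB2BGR)
cv2.imwrite('pics/s4.png',cv2.resize(a[130:290,140:320],None,fx=3.7,fy=3.7,interpolation=cv2.INTER_CUBIC))
E
```

```text
tcp [[75.16207983 93.56498429 59.0240605 ]] [ 0.30083207  0.02316909 -1.29196177]
```

View pics/w4.png

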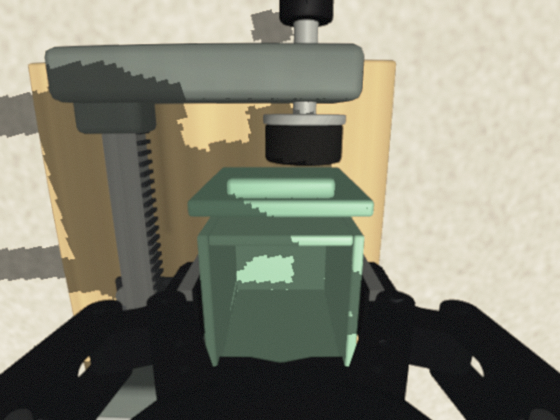

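View pics/s4.png

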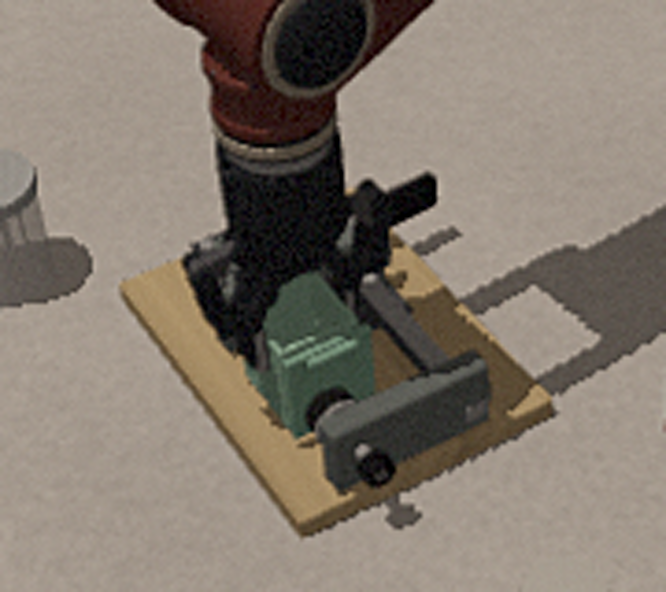

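Emit:
{"method": "step_arm", "body": {"motion": [[0.008,-0.013,0,0,0,0,255],[0.0162,-0.0254,0,0,0,0,255],[0.0162,-0.0254,-0.004,0,0,0,255],[0.0162,-0.0254,-0.008,0,0,0,255],[0.0162,-0.0254,-0.01,0,0,0,255],[0.0162,-0.0254,-0.01,0,0,0,255]]}}

```text
time: 8.45
tool_pos: [0.6445, -0.0185, 0.0528]
tool_rot: [-0.0, 0.783, 0.622, -0.0]
contact_force: [-0.3, 1.2, -1.1]
gripper_width: 0.669
```

```bash
python3 - <<'E'
from h import *
now=monitor.state(); f=grab('wrist','w5.png'); 
p=np.array([.5427,-.0795,-.2274])
print('tcp',inv(p,now['tool_pos'])*1000, now['contact_force'],2*np.arctan2(now['tool_rot'][2],now['tool_rot'][1]))
a=lambda u,z:np.round(inv(p,onz(f,u,z,now))*1000,1)
E
```

```text
tcp [[85.48347916 82.34782258 52.83889184]] [-0.29855428  1.22563517 -1.1344071 ] 1.3433130595034293
```

View pics/w5.png

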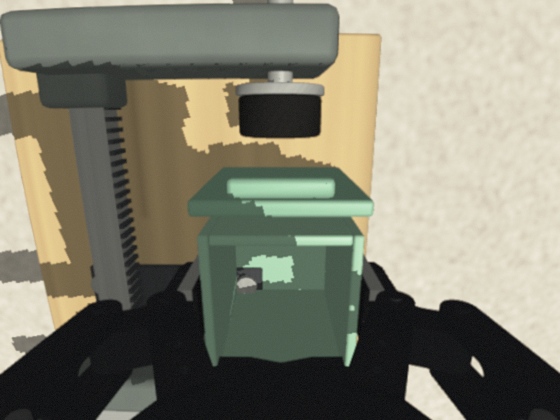

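Emit:
{"method": "step_arm", "body": {"motion": [[0,0,-0.001,0,0,0,255],[0,0,-0.002,0,0,0,255]]}}

```text
time: 8.7
tool_pos: [0.6447, -0.0185, 0.0527]
tool_rot: [-0.0, 0.783, 0.622, -0.0]
contact_force: [-3.5, 0.5, 4.5]
gripper_width: 0.67
```

Emit:
{"method": "step_arm", "body": {"motion": [[0,0,0,0,0,0,0],[0,0,0,0,0,0,0],[0,0,0,0,0,0,0],[0,0,0,0,0,0,0],[0,0,0.1,0,0,0,0],[0,0,0.2,0,0,0,0],[0,0,0.3,0,0,0,0],[0,0,0.3,0,0,0,0]]}}

```text
time: 9.5
tool_pos: [0.6496, -0.0193, 0.213]
tool_rot: [0.006, 0.783, 0.622, 0.006]
contact_force: [0.5, -0.1, 0.6]
gripper_width: 1.002
```

```bash
python3 - <<'E'
from h import *
import pickle
now=monitor.state(); f=grab('wrist','w6.png'); pickle.dump((now,f),open('w6.pkl','wb')); print(now['tool_pos'],now['time'],now['contact_force'],now['ft_torque'])
E
```

```text
[ 0.64962336 -0.01925868  0.21301667] 9.5 [ 0.5242433  -0.10103176  0.63244775] [ 0.01836894  0.00236505 -0.0320425 ]
```

View pics/w6.png

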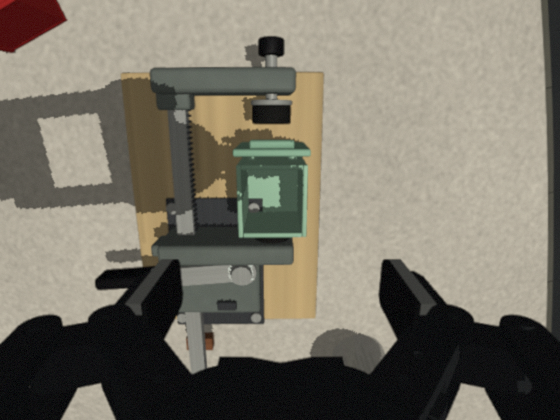

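Emit:
{"method": "step_arm", "body": {"motion": [[-0.08,-0.03,0.0,0,0,-0.1,0],[-0.16,-0.06,0.0,0,0,-0.2,0],[-0.24,-0.09,0,0,0,-0.3,0],[-0.33,-0.114,0,0,0,-0.4,0],[-0.33,-0.114,0,0,0,-0.5,0],[-0.33,-0.114,0,0,0,-0.6,0],[-0.33,-0.114,0,0,0,-0.7,0],[-0.33,-0.114,-0.02,0,0,-0.8,0],[-0.33,-0.114,-0.04,0,0,-0.9,0],[-0.33,-0.114,-0.06,0,0,-0.99,0]]}}

```text
time: 10.55
tool_pos: [0.4789, -0.0754, 0.1702]
tool_rot: [-0.0, 0.997, -0.074, -0.001]
contact_force: [0.4, 0.3, 0.7]
gripper_width: 0.999
```

Emit:
{"method": "step_arm", "body": {"motion": [[0,0,0,0,0,0,0],[0,0,0,0,0,0,0]]}}

```text
time: 10.75
tool_pos: [0.4791, -0.0754, 0.1711]
tool_rot: [-0.0, 0.998, -0.069, -0.001]
contact_force: [-0.3, -0.0, -0.0]
gripper_width: 1.002
```

```bash
python3 - <<'E'
from h import *
import pickle
now=monitor.state(); f=grab('wrist','w7.png'); pickle.dump((now,f),open('w7.pkl','wb')); print(now['tool_pos'],now['tool_rot'],2*np.arctan2(now['tool_rot'][2],now['tool_rot'][1]),now['time'],now['joint_pos'])
E
```

```text
[ 0.4791495  -0.07541671  0.17107455] [-2.55684826e-04  9.97591041e-01 -6.93619286e-02 -9.85791521e-04] -0.13883540610387515 10.75 [-3.09709692e-01 -2.45952962e-01  1.99272039e+00  2.78884009e-05
  1.39686186e+00  1.39991719e+00]
```

View pics/w7.png

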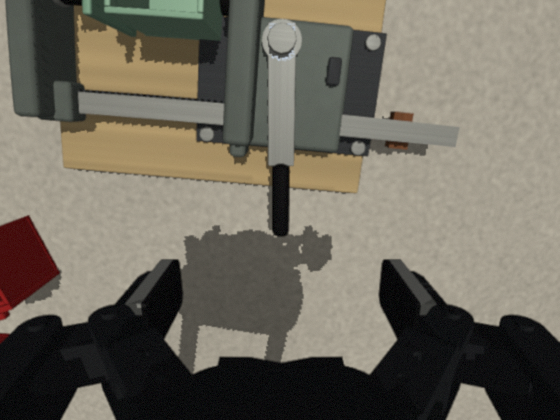

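```bash
python3 - <<'E'
from h import *
import pickle
st,f=pickle.load(open('w7.pkl','rb'))
p=np.array([.5427,-.0795,-.2274])
for n,u,z in [('pivot',[282,39],.066),('tip',[280.5,235],.062),('near',[281.3,165],.062),('boardcorner',[63,167],.018),('bc2',[357,191],.018)]:
    w=onz(f,u,z,st); print(n,np.round(w,4),np.round(inv(p,w)*1000,1))
piv=T(p,[[.055,0,.0]])[0]; print(piv)
a=onz(f,[280.5,235],.062,st)
for b in (piv,onz(f,[282,39],.066,st)):
    d=b-a; ang=np.arctan2(d[1],d[0]); print('lever yaw',ang,'q',ang-p[2]+.1, np.hypot(*d[:2]))
E
```

```text
pivot [ 0.5952 -0.0923  0.066 ] [[54.1 -0.7 66. ]]
tip [ 0.4535 -0.0715  0.062 ] [[-88.7 -12.3  62. ]]
near [ 0.5091 -0.0799  0.062 ] [[-32.6  -7.9  62. ]]
boardcorner [0.5287 0.1176 0.018 ] [[-58.1 188.9  18. ]]
bc2 [ 0.4694 -0.1436  0.018 ] [[-57. -79.  18.]]
[ 0.59628407 -0.09189949  0.        ]
lever yaw -0.1420875484926055 q 0.1853124515073945 0.14422453739091728
lever yaw -0.14608585987198697 q 0.18131414012801303 0.1432509857106605
```

Emit:
{"method": "step_arm", "body": {"motion": [[0,0,-0.09,0,0,0,0],[0,0,-0.18,0,0,0,0],[0,0,-0.26,0,0,0,0],[0,0,-0.274,0,0,0,0],[0,0,-0.274,0,0,0,0],[0,0,-0.274,0,0,0,0]]}}

```text
time: 11.4
tool_pos: [0.4817, -0.0762, 0.0376]
tool_rot: [0.0, 0.998, -0.071, 0.002]
contact_force: [-0.3, -0.7, -0.3]
gripper_width: 0.999
```

```bash
cat > m.py <<'E'
from h import *
p=np.array([.5427,-.0795,-.2274]); piv=T(p,[[.055,0,0]])[0][:2]
def rep():
    st=monitor.state(); F=np.array(st['contact_force']); M=np.array(st['ft_torque']); t=np.array(st['tool_pos'])
    r=t[:2]-piv; yaw=2*np.arctan2(st['tool_rot'][2],st['tool_rot'][1])
    if yaw<-1.6: yaw+=2*np.pi
    ang=np.arctan2(-r[1],-r[0]); mom=r[0]*F[1]-r[1]*F[0]
    print('t %.2f q_pos %.4f q_yaw %.4f R %.4f z %.4f F %s M %s | rxF %.3f +Mz %.3f -> grip N %.2f'%(st['time'],ang-p[2]+.1,yaw-p[2]+.1,np.hypot(*r),t[2],np.round(F,2),np.round(M,3),mom,mom+M[2],-(mom+M[2])/.118))
if __name__=='__main__': rep()
E
python3 m.py
```

```text
t 11.40 q_pos 0.1916 q_yaw 0.1863 R 0.1156 z 0.0376 F [-0.34 -0.66 -0.29] M [0.03  0.011 0.003] | rxF 0.081 +Mz 0.084 -> grip N -0.71
```

Emit:
{"method": "step_arm", "body": {"motion": [[0,0,0,0,0,0,255],[0,0,0,0,0,0,255],[0,0,0,0,0,0,255],[0,0,0,0,0,0,255],[0,0,0,0,0,0,255],[0,0,0,0,0,0,255]]}}

```text
time: 12.0
tool_pos: [0.4799, -0.0756, 0.0356]
tool_rot: [-0.0, 0.997, -0.071, 0.0]
contact_force: [-1.6, 1.1, 4.2]
gripper_width: 0.151
```

```bash
cat >> m.py <<'E'
def avg(n=8):
    X=[]
    for i in range(n):
        eyes.grab_frame('wrist'); st=monitor.state()
        X.append(np.r_[st['tool_pos'],st['tool_rot'],st['contact_force'],st['ft_torque'],st['time'],st['gripper_width']])
    X=np.array(X); a=X.mean(0); sd=X.std(0)
    t=a[:3]; F=a[7:10]; M=a[10:13]; r=t[:2]-piv; yaw=2*np.arctan2(a[5],a[4]); ang=np.arctan2(-r[1],-r[0]); mom=r[0]*F[1]-r[1]*F[0]
    ms=X[:,:2]-piv; mm=ms[:,0]*X[:,8]-ms[:,1]*X[:,7]+X[:,12]
    print('t %.2f tcp %s q_pos %.4f q_yaw %.4f R %.4f F %s Mz %.3f | rxF %.3f tot %.3f -> grip N %.2f sd %.2f gw %.3f'%(X[-1,13],np.round(t,4),ang-p[2]+.1,yaw-p[2]+.1,np.hypot(*r),np.round(F,2),M[2],mom,mom+M[2],-(mom+M[2])/.118,mm.std()/.118,a[14]))
E
python3 -c "
from m import *; rep(); avg(4)"
```

```text
t 12.00 q_pos 0.1885 q_yaw 0.1855 R 0.1175 z 0.0356 F [-1.62  1.13  4.21] M [ 0.067  0.218 -0.072] | rxF -0.105 +Mz -0.177 -> grip N 1.50
t 12.20 tcp [ 0.4799 -0.0756  0.0356] q_pos 0.1885 q_yaw 0.1855 R 0.1175 F [-2.1   0.68  4.91] Mz -0.110 | rxF -0.045 tot -0.155 -> grip N 1.31 sd 0.42 gw 0.150
```

```bash
cat > arc.py <<'E'
from m import *
import sys
def arc(q0,qs,R=.1178):
    th0=p[2]+q0-.1; g=lambda th:-R*np.array([np.cos(th),np.sin(th)])
    for q in qs:
        d=g(p[2]+q-.1)-g(th0); print('q %.3f'%q,[round(float(d[0]/.5),4),round(float(d[1]/.5),4),0,0,0,round((q-q0)/1.5,4)])
arc(float(sys.argv[1]),[float(x) for x in sys.argv[2:]])
E
python3 arc.py .187 .15 .11 .07 .04 .02 .01; python3 arc.py .01 .04 .08 .12 .16 .18 .19 .195
```

```text
q 0.150 [0.0014, 0.0086, 0, 0, 0, -0.0247]
q 0.110 [0.0032, 0.0178, 0, 0, 0, -0.0513]
q 0.070 [0.0054, 0.027, 0, 0, 0, -0.078]
q 0.040 [0.0073, 0.0338, 0, 0, 0, -0.098]
q 0.020 [0.0087, 0.0383, 0, 0, 0, -0.1113]
q 0.010 [0.0094, 0.0406, 0, 0, 0, -0.118]
q 0.040 [-0.0021, -0.0067, 0, 0, 0, 0.02]
q 0.080 [-0.0046, -0.0158, 0, 0, 0, 0.0467]
q 0.120 [-0.0067, -0.025, 0, 0, 0, 0.0733]
q 0.160 [-0.0085, -0.0343, 0, 0, 0, 0.1]
q 0.180 [-0.0092, -0.0389, 0, 0, 0, 0.1133]
q 0.190 [-0.0095, -0.0413, 0, 0, 0, 0.12]
q 0.195 [-0.0097, -0.0424, 0, 0, 0, 0.1233]
```

Emit:
{"method": "step_arm", "body": {"motion": [[0.0014,0.0086,0,0,0,-0.0247,255],[0.0032,0.0178,0,0,0,-0.0513,255],[0.0054,0.027,0,0,0,-0.078,255],[0.0073,0.0338,0,0,0,-0.098,255],[0.0087,0.0383,0,0,0,-0.1113,255],[0.0087,0.0383,0,0,0,-0.1113,255]]}}

```text
time: 12.8
tool_pos: [0.4843, -0.0565, 0.0356]
tool_rot: [0.0, 0.988, -0.154, 0.0]
contact_force: [-2.5, -0.3, 6.0]
gripper_width: 0.149
```

```bash
python3 -c "
from m import *; avg(4)"
```

```text
t 13.00 tcp [ 0.4843 -0.0565  0.0356] q_pos 0.0215 q_yaw 0.0188 R 0.1174 F [-2.18 -0.13  5.46] Mz -0.108 | rxF 0.092 tot -0.017 -> grip N 0.14 sd 0.55 gw 0.152
```

Emit:
{"method": "step_arm", "body": {"motion": [[0.0007,0.0023,0,0,0,-0.0067,255],[0.0007,0.0023,0,0,0,-0.0067,255]]}}

```text
time: 13.2
tool_pos: [0.4847, -0.0555, 0.0356]
tool_rot: [0.0, 0.987, -0.159, 0.0]
contact_force: [-2.2, 0.1, 5.5]
gripper_width: 0.154
```

```bash
python3 -c "
from m import *; avg(3)"
```

```text
t 13.35 tcp [ 0.4847 -0.0555  0.0356] q_pos 0.0123 q_yaw 0.0087 R 0.1174 F [-1.97 -0.48  5.44] Mz -0.080 | rxF 0.126 tot 0.046 -> grip N -0.39 sd 1.03 gw 0.152
```

Emit:
{"method": "step_arm", "body": {"motion": [[0.0007,0.0023,0,0,0,-0.0067,255],[0.0007,0.0023,0,0,0,-0.0067,255]]}}

```text
time: 13.55
tool_pos: [0.485, -0.0546, 0.0356]
tool_rot: [0.0, 0.987, -0.163, 0.0]
contact_force: [-2.8, -0.5, 5.3]
gripper_width: 0.153
```

```bash
python3 -c "
from m import *; avg(3)"
```

```text
t 13.70 tcp [ 0.485  -0.0546  0.0356] q_pos 0.0039 q_yaw -0.0010 R 0.1174 F [-2.1  -0.75  5.1 ] Mz 0.049 | rxF 0.162 tot 0.211 -> grip N -1.79 sd 0.15 gw 0.151
```

```bash
python3 arc.py 0 .02 .05 .09 .13 .165 .185 .192 ; python3 arc.py .192 .18 .145 .105 .065 .035 .015 .004
```

```text
q 0.020 [-0.0015, -0.0045, 0, 0, 0, 0.0133]
q 0.050 [-0.0035, -0.0112, 0, 0, 0, 0.0333]
q 0.090 [-0.0059, -0.0204, 0, 0, 0, 0.06]
q 0.130 [-0.0079, -0.0296, 0, 0, 0, 0.0867]
q 0.165 [-0.0094, -0.0377, 0, 0, 0, 0.11]
q 0.185 [-0.0101, -0.0423, 0, 0, 0, 0.1233]
q 0.192 [-0.0104, -0.044, 0, 0, 0, 0.128]
q 0.180 [0.0004, 0.0028, 0, 0, 0, -0.008]
q 0.145 [0.0018, 0.0109, 0, 0, 0, -0.0313]
q 0.105 [0.0036, 0.0202, 0, 0, 0, -0.058]
q 0.065 [0.0059, 0.0293, 0, 0, 0, -0.0847]
q 0.035 [0.0078, 0.0361, 0, 0, 0, -0.1047]
q 0.015 [0.0092, 0.0406, 0, 0, 0, -0.118]
q 0.004 [0.0101, 0.0431, 0, 0, 0, -0.1253]
```

Emit:
{"method": "step_arm", "body": {"motion": [[-0.0015,-0.0045,0,0,0,0.0133,255],[-0.0035,-0.0112,0,0,0,0.0333,255],[-0.0059,-0.0204,0,0,0,0.06,255],[-0.0079,-0.0296,0,0,0,0.0867,255],[-0.0094,-0.0377,0,0,0,0.11,255],[-0.0101,-0.0423,0,0,0,0.1233,255],[-0.0104,-0.044,0,0,0,0.128,255],[-0.0104,-0.044,0,0,0,0.128,255]]}}

```text
time: 14.5
tool_pos: [0.4798, -0.0762, 0.0356]
tool_rot: [-0.0, 0.998, -0.068, 0.0]
contact_force: [-2.6, 1.5, 5.0]
gripper_width: 0.153
```

```bash
cat > look.py <<'E'
from m import *
import sys
avg(8)
f=grab('wrist',sys.argv[1])
E
python3 look.py k1.png
```

```text
t 14.90 tcp [ 0.4798 -0.0762  0.0356] q_pos 0.1930 q_yaw 0.1905 R 0.1175 F [-2.2   1.16  5.51] Mz -0.119 | rxF -0.101 tot -0.220 -> grip N 1.86 sd 0.40 gw 0.153
```

View pics/k1.png

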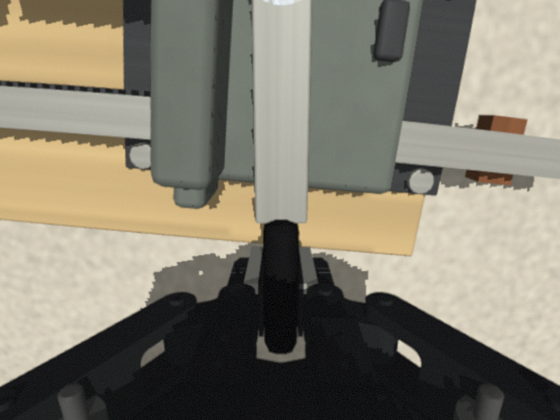

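Emit:
{"method": "step_arm", "body": {"motion": [[0.0004,0.0028,0,0,0,-0.008,255],[0.0018,0.0109,0,0,0,-0.0313,255],[0.0036,0.0202,0,0,0,-0.058,255],[0.0059,0.0293,0,0,0,-0.0847,255],[0.0078,0.0361,0,0,0,-0.1047,255],[0.0092,0.0406,0,0,0,-0.118,255],[0.0101,0.0431,0,0,0,-0.1253,255],[0.0101,0.0431,0,0,0,-0.1253,255]]}}

```text
time: 15.75
tool_pos: [0.4849, -0.0547, 0.0356]
tool_rot: [0.0, 0.987, -0.162, 0.0]
contact_force: [-2.1, 0.4, 6.1]
gripper_width: 0.155
```

```bash
python3 -c "
from m import *; rep()"; python3 arc.py .004 .02 .05 .09 .13 .165 .185 .193; python3 arc.py .193 .18 .145 .105 .065 .035 .015 .004
```

```text
t 15.75 q_pos 0.0051 q_yaw 0.0026 R 0.1174 z 0.0356 F [-2.06  0.39  6.13] M [ 0.004  0.354 -0.11 ] | rxF 0.033 +Mz -0.077 -> grip N 0.65
q 0.020 [-0.0012, -0.0036, 0, 0, 0, 0.0107]
q 0.050 [-0.0032, -0.0104, 0, 0, 0, 0.0307]
q 0.090 [-0.0056, -0.0195, 0, 0, 0, 0.0573]
q 0.130 [-0.0076, -0.0287, 0, 0, 0, 0.084]
q 0.165 [-0.0091, -0.0368, 0, 0, 0, 0.1073]
q 0.185 [-0.0098, -0.0414, 0, 0, 0, 0.1207]
q 0.193 [-0.0101, -0.0433, 0, 0, 0, 0.126]
q 0.180 [0.0004, 0.003, 0, 0, 0, -0.0087]
q 0.145 [0.0018, 0.0112, 0, 0, 0, -0.032]
q 0.105 [0.0037, 0.0204, 0, 0, 0, -0.0587]
q 0.065 [0.0059, 0.0295, 0, 0, 0, -0.0853]
q 0.035 [0.0079, 0.0363, 0, 0, 0, -0.1053]
q 0.015 [0.0093, 0.0408, 0, 0, 0, -0.1187]
q 0.004 [0.0101, 0.0433, 0, 0, 0, -0.126]
```

Emit:
{"method": "step_arm", "body": {"motion": [[-0.0012,-0.0036,0,0,0,0.0107,255],[-0.0032,-0.0104,0,0,0,0.0307,255],[-0.0056,-0.0195,0,0,0,0.0573,255],[-0.0076,-0.0287,0,0,0,0.084,255],[-0.0091,-0.0368,0,0,0,0.1073,255],[-0.0098,-0.0414,0,0,0,0.1207,255],[-0.0101,-0.0433,0,0,0,0.126,255],[-0.0101,-0.0433,0,0,0,0.126,255]]}}

```text
time: 16.55
tool_pos: [0.4798, -0.0763, 0.0356]
tool_rot: [-0.0, 0.998, -0.068, 0.0]
contact_force: [-2.7, 1.4, 5.7]
gripper_width: 0.155
```

```bash
cat > look.py <<'E'
from m import *
import sys
avg(8)
f=eyes.grab_frame('top'); a=cv2.cvtColor(f['pixels'],cv2.COLOR_RGB2BGR)
cv2.imwrite('pics/'+sys.argv[1],cv2.resize(a[130:250,255:415],None,fx=5,fy=5,interpolation=cv2.INTER_CUBIC))
E
python3 look.py k2.png
```

```text
t 16.95 tcp [ 0.4798 -0.0763  0.0356] q_pos 0.1939 q_yaw 0.1915 R 0.1175 F [-2.52  1.17  5.98] Mz -0.137 | rxF -0.097 tot -0.234 -> grip N 1.98 sd 0.38 gw 0.151
```

View pics/k2.png

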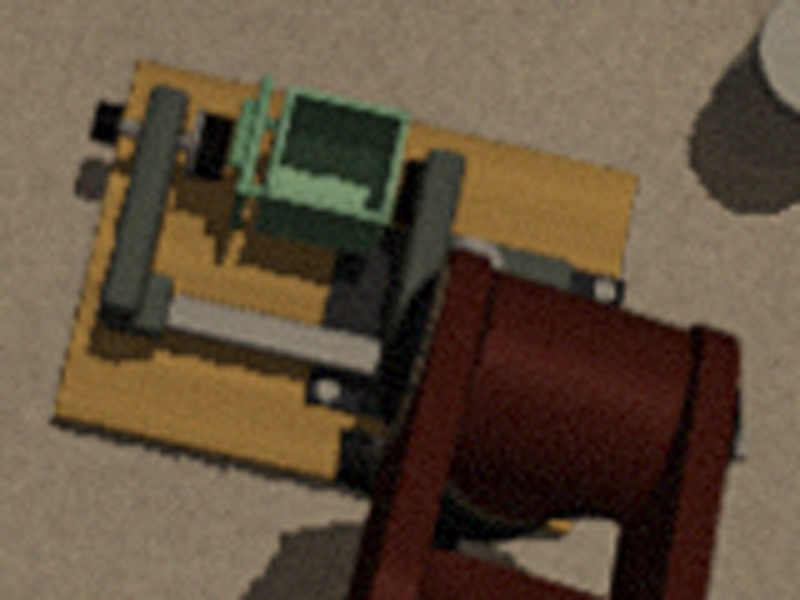

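Emit:
{"method": "step_arm", "body": {"motion": [[0.0004,0.003,0,0,0,-0.0087,255],[0.0018,0.0112,0,0,0,-0.032,255],[0.0037,0.0204,0,0,0,-0.0587,255],[0.0059,0.0295,0,0,0,-0.0853,255],[0.0079,0.0363,0,0,0,-0.1053,255],[0.0093,0.0408,0,0,0,-0.1187,255],[0.0101,0.0433,0,0,0,-0.126,255],[0.0101,0.0433,0,0,0,-0.126,255]]}}

```text
time: 17.8
tool_pos: [0.4849, -0.0547, 0.0356]
tool_rot: [0.0, 0.987, -0.162, 0.0]
contact_force: [-2.1, 0.4, 5.5]
gripper_width: 0.151
```

Emit:
{"method": "step_arm", "body": {"motion": [[-0.0012,-0.0036,0,0,0,0.0107,255],[-0.0032,-0.0104,0,0,0,0.0307,255],[-0.0056,-0.0195,0,0,0,0.0573,255],[-0.0076,-0.0287,0,0,0,0.084,255],[-0.0091,-0.0368,0,0,0,0.1073,255],[-0.0098,-0.0414,0,0,0,0.1207,255],[-0.0101,-0.0433,0,0,0,0.126,255],[-0.0101,-0.0433,0,0,0,0.126,255]]}}

```text
time: 18.6
tool_pos: [0.4798, -0.0762, 0.0356]
tool_rot: [-0.0, 0.998, -0.068, 0.0]
contact_force: [-2.4, 0.8, 5.3]
gripper_width: 0.153
```

```bash
python3 look.py k3.png
```

```text
t 19.00 tcp [ 0.4798 -0.0763  0.0356] q_pos 0.1939 q_yaw 0.1915 R 0.1175 F [-2.26  1.06  5.78] Mz -0.118 | rxF -0.088 tot -0.207 -> grip N 1.75 sd 0.51 gw 0.153
```

Stroke 4.

Emit:
{"method": "step_arm", "body": {"motion": [[0.0004,0.003,0,0,0,-0.0087,255],[0.0018,0.0112,0,0,0,-0.032,255],[0.0037,0.0204,0,0,0,-0.0587,255],[0.0059,0.0295,0,0,0,-0.0853,255],[0.0079,0.0363,0,0,0,-0.1053,255],[0.0093,0.0408,0,0,0,-0.1187,255],[0.0101,0.0433,0,0,0,-0.126,255],[0.0101,0.0433,0,0,0,-0.126,255]]}}

```text
time: 19.85
tool_pos: [0.4849, -0.0547, 0.0356]
tool_rot: [0.0, 0.987, -0.162, 0.0]
contact_force: [-1.3, 1.0, 4.9]
gripper_width: 0.154
```

Emit:
{"method": "step_arm", "body": {"motion": [[-0.0012,-0.0036,0,0,0,0.0107,255],[-0.0032,-0.0104,0,0,0,0.0307,255],[-0.0056,-0.0195,0,0,0,0.0573,255],[-0.0076,-0.0287,0,0,0,0.084,255],[-0.0091,-0.0368,0,0,0,0.1073,255],[-0.0098,-0.0414,0,0,0,0.1207,255],[-0.0101,-0.0433,0,0,0,0.126,255],[-0.0101,-0.0433,0,0,0,0.126,255]]}}

```text
time: 20.65
tool_pos: [0.4798, -0.0762, 0.0355]
tool_rot: [-0.0, 0.998, -0.068, 0.0]
contact_force: [-1.8, 2.2, 5.4]
gripper_width: 0.151
```

```bash
python3 look.py k4.png
```

```text
t 21.05 tcp [ 0.4798 -0.0762  0.0356] q_pos 0.1935 q_yaw 0.1914 R 0.1175 F [-2.3   1.1   5.91] Mz -0.147 | rxF -0.092 tot -0.239 -> grip N 2.03 sd 0.58 gw 0.152
```

View pics/k4.png

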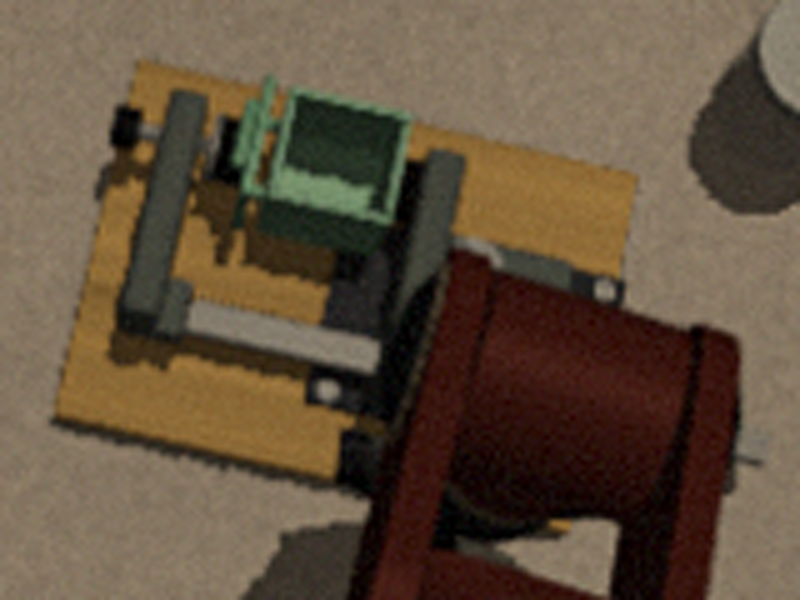

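Jaw arm has moved to about (180,150) in the crop, pad now close to/at the front (~(235,145)). Stroke 5.

Emit:
{"method": "step_arm", "body": {"motion": [[0.0004,0.003,0,0,0,-0.0087,255],[0.0018,0.0112,0,0,0,-0.032,255],[0.0037,0.0204,0,0,0,-0.0587,255],[0.0059,0.0295,0,0,0,-0.0853,255],[0.0079,0.0363,0,0,0,-0.1053,255],[0.0093,0.0408,0,0,0,-0.1187,255],[0.0101,0.0433,0,0,0,-0.126,255],[0.0101,0.0433,0,0,0,-0.126,255]]}}

```text
time: 21.9
tool_pos: [0.4849, -0.0547, 0.0356]
tool_rot: [0.0, 0.987, -0.162, 0.0]
contact_force: [-1.9, 0.6, 5.2]
gripper_width: 0.154
```

Emit:
{"method": "step_arm", "body": {"motion": [[-0.0012,-0.0036,0,0,0,0.0107,255],[-0.0032,-0.0104,0,0,0,0.0307,255],[-0.0056,-0.0195,0,0,0,0.0573,255],[-0.0076,-0.0287,0,0,0,0.084,255],[-0.0091,-0.0368,0,0,0,0.1073,255],[-0.0098,-0.0414,0,0,0,0.1207,255],[-0.0101,-0.0433,0,0,0,0.126,255],[-0.0101,-0.0433,0,0,0,0.126,255]]}}

```text
time: 22.7
tool_pos: [0.4798, -0.0762, 0.0356]
tool_rot: [-0.0, 0.998, -0.068, 0.0]
contact_force: [-2.0, 1.7, 6.3]
gripper_width: 0.153
```

```bash
python3 look.py k5.png
```

```text
t 23.10 tcp [ 0.4798 -0.0762  0.0356] q_pos 0.1930 q_yaw 0.1913 R 0.1175 F [-2.28  1.55  5.75] Mz -0.169 | rxF -0.145 tot -0.314 -> grip N 2.66 sd 0.51 gw 0.152
```

View pics/k5.png

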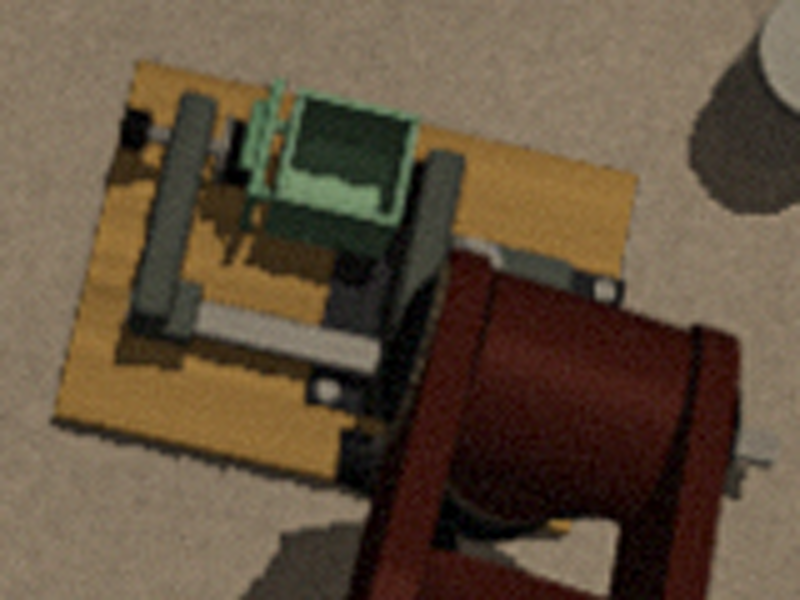

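Emit:
{"method": "step_arm", "body": {"motion": [[0.0004,0.003,0,0,0,-0.0087,255],[0.0018,0.0112,0,0,0,-0.032,255],[0.0037,0.0204,0,0,0,-0.0587,255],[0.0059,0.0295,0,0,0,-0.0853,255],[0.0079,0.0363,0,0,0,-0.1053,255],[0.0093,0.0408,0,0,0,-0.1187,255],[0.0101,0.0433,0,0,0,-0.126,255],[0.0101,0.0433,0,0,0,-0.126,255]]}}

```text
time: 23.95
tool_pos: [0.4849, -0.0547, 0.0356]
tool_rot: [0.0, 0.987, -0.162, 0.0]
contact_force: [-1.3, -0.3, 5.7]
gripper_width: 0.15
```

Emit:
{"method": "step_arm", "body": {"motion": [[-0.0012,-0.0036,0,0,0,0.0107,255],[-0.0032,-0.0104,0,0,0,0.0307,255],[-0.0056,-0.0195,0,0,0,0.0573,255],[-0.0076,-0.0287,0,0,0,0.084,255],[-0.0091,-0.0368,0,0,0,0.1073,255],[-0.0098,-0.0414,0,0,0,0.1207,255],[-0.0101,-0.0433,0,0,0,0.126,255],[-0.0101,-0.0433,0,0,0,0.126,255]]}}

```text
time: 24.75
tool_pos: [0.4798, -0.0762, 0.0356]
tool_rot: [-0.0, 0.998, -0.068, 0.0]
contact_force: [-1.6, 1.1, 6.1]
gripper_width: 0.154
```

```bash
python3 look.py k6.png
```

```text
t 25.15 tcp [ 0.4798 -0.0761  0.0356] q_pos 0.1929 q_yaw 0.1913 R 0.1175 F [-2.33  1.29  5.63] Mz -0.177 | rxF -0.114 tot -0.291 -> grip N 2.46 sd 0.44 gw 0.152
```

View pics/k6.png

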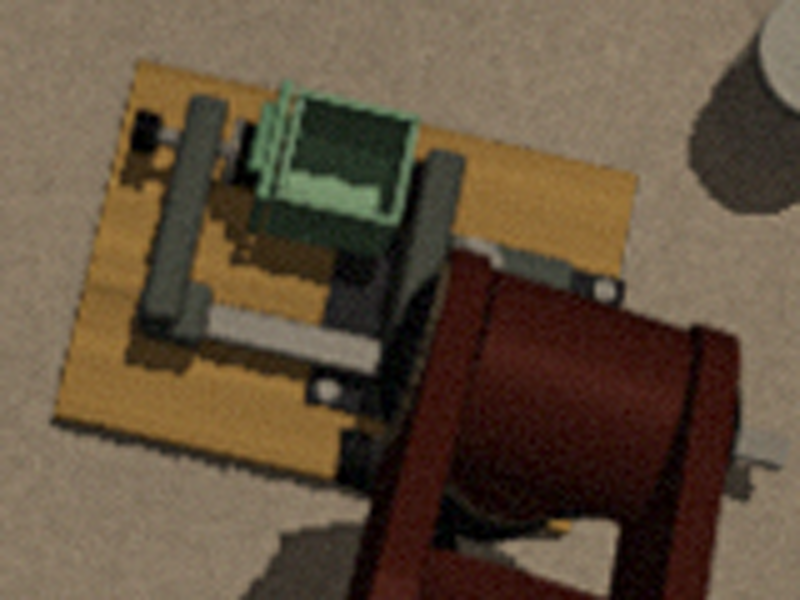

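Emit:
{"method": "step_arm", "body": {"motion": [[0.0004,0.003,0,0,0,-0.0087,255],[0.0018,0.0112,0,0,0,-0.032,255],[0.0037,0.0204,0,0,0,-0.0587,255],[0.0059,0.0295,0,0,0,-0.0853,255],[0.0079,0.0363,0,0,0,-0.1053,255],[0.0093,0.0408,0,0,0,-0.1187,255],[0.0101,0.0433,0,0,0,-0.126,255],[0.0101,0.0433,0,0,0,-0.126,255]]}}

```text
time: 26.0
tool_pos: [0.4849, -0.0547, 0.0356]
tool_rot: [0.0, 0.987, -0.162, 0.0]
contact_force: [-1.9, -0.3, 4.7]
gripper_width: 0.156
```

Emit:
{"method": "step_arm", "body": {"motion": [[-0.0012,-0.0036,0,0,0,0.0107,255],[-0.0032,-0.0104,0,0,0,0.0307,255],[-0.0056,-0.0195,0,0,0,0.0573,255],[-0.0076,-0.0287,0,0,0,0.084,255],[-0.0091,-0.0368,0,0,0,0.1073,255],[-0.0098,-0.0414,0,0,0,0.1207,255],[-0.0101,-0.0433,0,0,0,0.126,255],[-0.0101,-0.0433,0,0,0,0.126,255]]}}

```text
time: 26.8
tool_pos: [0.4798, -0.076, 0.0355]
tool_rot: [-0.001, 0.998, -0.068, 0.0]
contact_force: [-2.0, 2.3, 5.8]
gripper_width: 0.155
```

```bash
python3 look.py k7.png; python3 -c "
from m import *; avg(8)"
```

```text
t 27.20 tcp [ 0.4798 -0.076   0.0356] q_pos 0.1918 q_yaw 0.1911 R 0.1175 F [-2.48  2.12  6.07] Mz -0.216 | rxF -0.207 tot -0.424 -> grip N 3.59 sd 0.46 gw 0.151
t 27.65 tcp [ 0.4798 -0.076   0.0356] q_pos 0.1917 q_yaw 0.1911 R 0.1175 F [-2.42  2.04  5.99] Mz -0.240 | rxF -0.199 tot -0.439 -> grip N 3.72 sd 0.58 gw 0.152
```

View pics/k7.png

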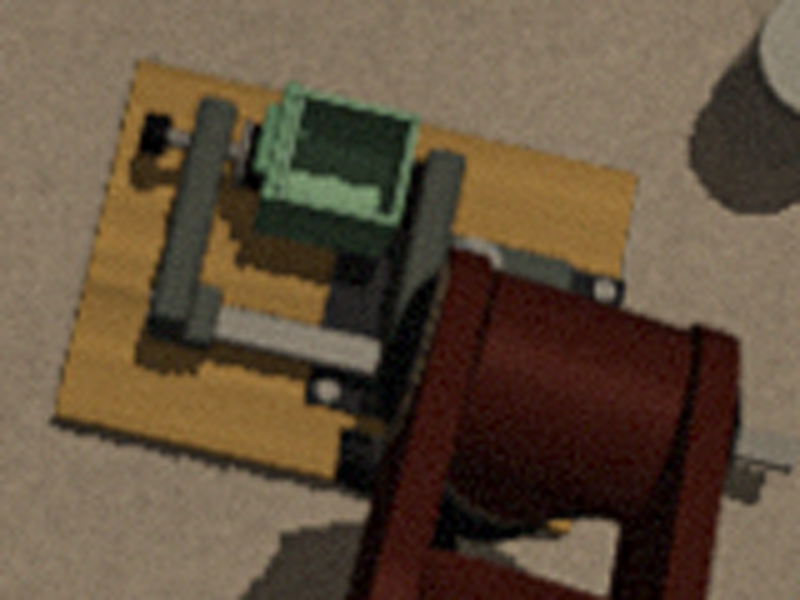

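Emit:
{"method": "step_arm", "body": {"motion": [[0.0004,0.003,0,0,0,-0.0087,255],[0.0018,0.0112,0,0,0,-0.032,255],[0.0037,0.0204,0,0,0,-0.0587,255],[0.0059,0.0295,0,0,0,-0.0853,255],[0.0079,0.0363,0,0,0,-0.1053,255],[0.0093,0.0408,0,0,0,-0.1187,255],[0.0101,0.0433,0,0,0,-0.126,255],[0.0101,0.0433,0,0,0,-0.126,255]]}}

```text
time: 28.45
tool_pos: [0.4849, -0.0547, 0.0356]
tool_rot: [0.0, 0.987, -0.162, 0.0]
contact_force: [-2.2, 0.3, 4.8]
gripper_width: 0.152
```

Emit:
{"method": "step_arm", "body": {"motion": [[-0.0012,-0.0036,0,0,0,0.0107,255],[-0.0032,-0.0104,0,0,0,0.0307,255],[-0.0056,-0.0195,0,0,0,0.0573,255],[-0.0076,-0.0287,0,0,0,0.084,255],[-0.0091,-0.0368,0,0,0,0.1073,255],[-0.0098,-0.0414,0,0,0,0.1207,255],[-0.0101,-0.0433,0,0,0,0.126,255],[-0.0101,-0.0433,0,0,0,0.126,255]]}}

```text
time: 29.25
tool_pos: [0.4799, -0.0755, 0.0355]
tool_rot: [-0.001, 0.998, -0.068, 0.0]
contact_force: [-1.8, 4.3, 6.2]
gripper_width: 0.149
```

```bash
python3 look.py k8.png; python3 -c "
from m import *; avg(8)"
```

```text
t 29.65 tcp [ 0.4799 -0.0755  0.0356] q_pos 0.1877 q_yaw 0.1904 R 0.1175 F [-1.79  4.16  6.11] Mz -0.427 | rxF -0.455 tot -0.882 -> grip N 7.47 sd 0.81 gw 0.152
t 30.10 tcp [ 0.4799 -0.0755  0.0355] q_pos 0.1877 q_yaw 0.1904 R 0.1175 F [-1.54  4.15  6.17] Mz -0.422 | rxF -0.458 tot -0.880 -> grip N 7.46 sd 0.56 gw 0.152
```

View pics/k8.png

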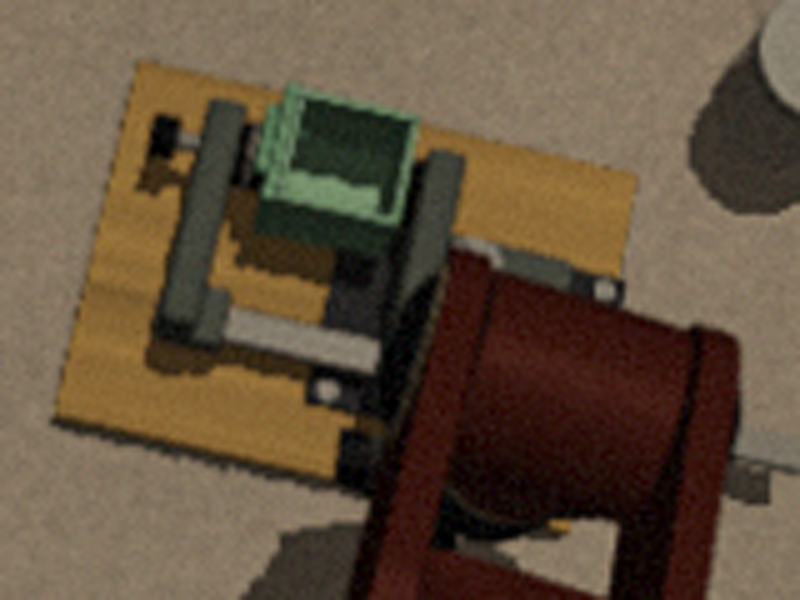

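Emit:
{"method": "step_arm", "body": {"motion": [[-0.0002,-0.0007,0,0,0,0.002,255],[-0.0003,-0.0014,0,0,0,0.004,255],[-0.0003,-0.0014,0,0,0,0.004,255]]}}

```text
time: 30.4
tool_pos: [0.4798, -0.0761, 0.0356]
tool_rot: [-0.001, 0.998, -0.066, 0.0]
contact_force: [-1.7, 4.7, 6.4]
gripper_width: 0.151
```

```bash
python3 -c "
from m import *; avg(6)"; python3 arc.py .198 .18 .145 .11 .09
```

```text
t 30.70 tcp [ 0.4798 -0.0761  0.0356] q_pos 0.1922 q_yaw 0.1962 R 0.1175 F [-1.4   4.71  6.09] Mz -0.456 | rxF -0.526 tot -0.982 -> grip N 8.33 sd 0.40 gw 0.152
q 0.180 [0.0006, 0.0042, 0, 0, 0, -0.012]
q 0.145 [0.0019, 0.0123, 0, 0, 0, -0.0353]
q 0.110 [0.0036, 0.0204, 0, 0, 0, -0.0587]
q 0.090 [0.0046, 0.025, 0, 0, 0, -0.072]
```

Emit:
{"method": "step_arm", "body": {"motion": [[0.0006,0.0042,0,0,0,-0.012,255],[0.0019,0.0123,0,0,0,-0.0353,255],[0.0036,0.0204,0,0,0,-0.0587,255],[0.0046,0.025,0,0,0,-0.072,255],[0.0046,0.025,0,0,0,-0.072,255]]}}

```text
time: 31.2
tool_pos: [0.4821, -0.0645, 0.0356]
tool_rot: [0.0, 0.993, -0.119, 0.0]
contact_force: [-1.1, -0.4, 5.1]
gripper_width: 0.153
```

```bash
python3 -c "
from m import *; avg(4)"
```

```text
t 31.40 tcp [ 0.4821 -0.0646  0.0356] q_pos 0.0924 q_yaw 0.0897 R 0.1175 F [-1.4   0.38  5.45] Mz -0.100 | rxF -0.005 tot -0.105 -> grip N 0.89 sd 0.44 gw 0.152
```

Emit:
{"method": "step_arm", "body": {"motion": [[0,0,0,0,0,0,0],[0,0,0,0,0,0,0],[0,0,0,0,0,0,0],[0,0,0,0,0,0,0],[0,0,0.1,0,0,0,0],[0,0,0.2,0,0,0,0],[0,0,0.3,0,0,0,0],[0,0,0.35,0,0,0,0]]}}

```text
time: 32.2
tool_pos: [0.4837, -0.065, 0.2157]
tool_rot: [0.001, 0.993, -0.119, 0.004]
contact_force: [0.9, -0.6, 0.4]
gripper_width: 1.0
```

```bash
python3 - <<'E'
from h import *
now=monitor.state(); f=grab('wrist','w9.png'); g=grab('top'); a=cv2.cvtColor(g['pixels'],cv2.COLOR_RGB2BGR)
cv2.imwrite('pics/t9.png',cv2.resize(a[100:250,145:445],None,fx=2.6,fy=2.6,interpolation=cv2.INTER_CUBIC))
print(now['tool_pos'],now['time'],now['contact_force'])
E
```

```text
[ 0.48367893 -0.06502909  0.21569197] 32.2 [ 0.90889583 -0.59839355  0.38658034]
```

View pics/w9.png

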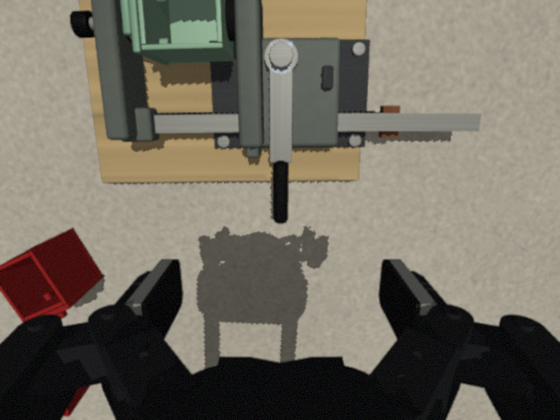

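View pics/t9.png

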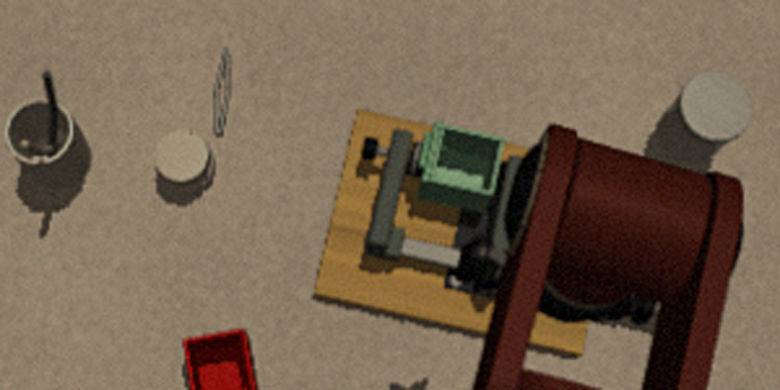

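```bash
python3 -c "
from h import *
print(manip.job_done()); print(monitor.state()['time'])"
```

```text
the job is handed in; nothing more can be done
None
the job is handed in; nothing more can be done
```

I stood the mint drawer upright between the jaws at about clamp x 85, y 82 mm, with its front towards the moving jaw. I then closed the clamp with eight full lever strokes and handed the job in just after 32 s. No verdict came back.

| Strokes | Felt at the grip, over the free-jaw level (about 1.9 N) | What was happening |
|---|---|---|
| 3–4 | about 0 N | jaw still free |
| 5–6 | +0.5 to +0.7 N | drawer, then front, being pushed in |
| 7 | +1.7 N | about 3 N staying on the drawer, so not yet tight |
| 8 | +5.5 N, and +6.4 N when held near 0.195 rad | about 14–17 N staying, firmly tight |

I stopped after the eighth click, drew the lever back to mid-stroke, released it and lifted clear.

- **Last look:** the pictures show the front closed, the jaw still where the last click left it, and the jars, brush stand and tweezers apparently in their places.
- **Not checked directly:** the squeeze on the drawer is worked out from the lever feel only, with readings scattering by about 0.5 N. The two stroke-8 readings, taken at slightly different lever angles, differ by about 3 N of squeeze, but both are within 8–22 N.
- **Disagreement:** the clamp's position from the top and scene cameras and from the wrist camera differed by about 2 mm, so I used the average.
- **Odd sight:** the housing's base plate and a screw show through the drawer floor in one picture. The drawer still met the board at the expected height.

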